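# Slide the interlocking bur inserts home in their organiser

## Robot

A 6-joint arm with a two-finger parallel gripper is mounted at the origin on a cart in front of the work surface, level with it; the furniture and walls round the work are solid. World frame = base frame: x ahead of the robot, y to its left, z up, the work surface at z = 0. Lengths are in mm, angles in rad, forces in N, time in s.
With the tool pointing down it reaches from about 250 to 800 mm from the base axis. Payload 8.5 kg.
Tool frame: the origin (TCP) lies at the very end of the fingers, on their centre line; the grasp point (between the pads) lies 19 mm behind it; x points along the fingers, y is the direction in which the jaws open and shut, and the axes are right-handed (so a half turn about x gives the same grasp; the last joint's range is limited). The gripper opens to 85 mm and grips with 20 to 120 N. Pads are 22 mm wide; open, the fingers measure 114 mm over their backs; the gripper's body (76 mm by 85 mm) begins 54 mm behind the grasp point. The pads swing forward as they close: fully open they stand 13 mm farther back than shut.
Start: joints at [1.239, 0.238, -0.013, 1.319, 0, 1.571], TCP at [171, 496.324, 231.276] pointing down, gripper open.
Joint ranges: [-2.66, 2.66], [-1.03, 1.9], [-1.14, 1.46], [-1.82, 2.27], [-1.45, 1.34], [-3.14, 3.14]. Speed limits (rad/s): [2.22, 2.22, 2.79, 3.14, 3.14, 3.14].

## Interface

Orientations are given as a 3x3 rotation matrix whose columns are the frame's x, y, z axes.
In Python, from cell import arm, read_camera, calibration gives the robot as it stands.
- The arm moves only by the tool servo_tool, never from a script. Its argument "deltas" is one flat list of numbers, 4 for each row, row after row: the shift along the tool's x, y, z scaled (see below), then the turn about the tool's x scaled (see below). In form: [x, y, z, twist, x, y, z, twist, ...]. A call has 1 to 8 rows; each row shifts and turns the commanded pose from where the row before left it, along the tool's axes as they then stand; what a row does not reach is not made up. The controller multiplies each number of a shift by 2 cm and each number of a turn by 0.1 rad. A row lasts 1/12 s, in which the tool goes at most 41.7 mm and 7.16 degrees, less where a joint would pass 70% of its speed; a pose out of reach is approached as far as the arm can. A call with a number of a shift or a turn outside -1 to 1 is refused whole. A call with a gripper value outside its range is refused whole. "hand" is the opening, from -1 (shut) to 1 (fully open), set as the call begins (left out, the last holds). The fingers move at their own pace and stop on an object; "squeeze" is the grip in N (left out, the last holds). Time passes only in rows, so rows that do not move let the fingers close. It gives the time, the measured TCP pose, the force and the opening at its end, in the units of the state.
- arm.observe(): the state, without advancing time (a new reading comes with each control period).
- read_camera(name): name is "scene" or "top" or "wrist"; returns (picture, depth): 420x560x3 uint8, red, green, blue; 420x560 float32, mm along the optical axis (not along the pixel's ray), 0 where there is no reading.
- calibration(name): a dict with "fovy" (degrees; the focal length in pixels is half the picture's height over the tangent of half this angle, whatever the lens; pixels are square), "cx", "cy" (the principal point, pixels), "camera_from_world" (4x4, takes a point from world to camera coordinates). Camera axes: x right, y down, z forward; pixel columns grow to the right and rows downward; lengths in mm; the calibration is good to about 2 mm. A picture is of the moment at which its call begins: read the wrist's pose just before it. calibration takes no time and is no camera call; for the wrist camera it gives the pose at the moment of the call.
- arm.finish_job(): hands the job in, once; it reports no verdict.
The state is a dict: "t": time; "joints": joint angles; "joint_vel": joint speeds; "tau": joint torques, N m; "ee_pos": TCP position; "tool_rot": TCP orientation; "contact_force": force on the tool from outside, world axes, zero at the start; "wrist_torque": the same for the moment, N m; "grip_width": opening from 0.0 (shut) to 1.0 (fully open).
Only numpy, scipy, OpenCV 4.12 (cv2) and the standard library are available. Lean on these libraries where they do the work, as an engineer would, in place of code of your own. Each camera call takes 0.05 s, during which the arm holds its last target.

## Task

The two bur inserts lie crooked on the two end decks of the organiser. Straighten each one and slide it towards the middle, without lifting it off the organiser, until it drops flush into the well and the teal insert's tab lies in the yellow insert's notch. Then let go, and leave the jar, the dropper bottle and the pot standing where they are.

Things in the scene. Friction and masses are not known exactly. Their poses are not given: they have to be found in the camera images.
- organiser: Grey organiser base fixed to the worktop, 150 (x) x 402 (y) x 24 mm. Origin: centre of its underside; z up; y its long axis, to the robot's left; x away from the robot. Well in the middle: floor 6 mm up, y -87 to 87 mm, 91 mm wide between aluminium rails 24 mm high. At y = 0 an 18 mm high, 6 mm thick rib halves the well; its middle gap, 41 mm wide, lets the tab through.
- left_deck (a point): Centre of the flat loading deck at the organiser's +y end: from y = 87 to 199 mm, 146 mm wide, top 14 mm above the worktop, so an insert drops 8 mm from the deck into the well. At its inner end guide rails, tops 24.5 mm above the worktop, flare from the 91 mm well mouth to about 135 mm apart at y = 115 mm; all surfaces are smooth and slippery. Axes as the organiser's.
- right_deck (a point): The same deck at the organiser's -y end (y = -87 to -199 mm), with the same flared guide rails. Axes as the organiser's.
- tab_seat (a point): Centre of the floor of the +y half of the well, 45 mm from the organiser's centre, 6 mm above the worktop: the teal insert's origin belongs here (the half is 84 mm long for the 80 mm insert, so it has 2 mm of play either way), its axes parallel to the organiser's.
- notch_seat (a point): The same for the yellow insert, in the -y half of the well.
- tab_insert: Teal open dish, body 88 (x) x 80 (y) x 18 mm, walls 6 mm, floor 8 mm thick, with a round-ended tab, 34 mm wide, sticking out 26 mm from the middle of its -y edge; 0.16 kg. Push on its straight +y edge. Origin: under the centre of the 88 x 80 body. Starts on the left deck, tab towards the well, up to 0.45 rad off square, up to 8 mm off the centre line.
- notch_insert: Yellow open dish, body 88 (x) x 80 (y) x 18 mm, walls 6 mm, floor 8 mm thick, with a notch 40 mm wide and 25 mm deep in the middle of its +y edge; 0.16 kg. Push on its straight -y edge. Origin: under the centre of the body. Starts on the right deck, notch towards the well, turned and offset like the teal one. Either insert may go in first.
- jar: Small amber-brown jar with a black lid, 44 mm across, 52 mm high, standing loose beyond the organiser; origin under its centre. Not to be disturbed.
- dropper: White dropper bottle with a blue cap, 29 mm across, 62 mm high, standing loose beyond the organiser; origin under its centre. Not to be disturbed.
- pot: White pot with a teal lid, 47 mm across, 40 mm high, standing loose beyond the organiser; origin under its centre. Not to be disturbed.

How it is judged (in metres and radians):
At the end, for the whole second after the job is handed in: Both inserts lie at rest flush in their own halves of the well (origin under 7.8 mm above the organiser's underside, tilt under 0.035 rad, square within 0.07 rad, centred within 5 mm across and 41 to 51 mm from the middle along the organiser), which puts the tab through the gap into the notch (x of tab_insert in the frame of organiser between -0.005 and 0.005 m and y of tab_insert in the frame of organiser between 0.041 and 0.051 m and z of each of tab_insert, notch_insert in the frame of organiser below 0.0078 m and angle between each of tab_insert, notch_insert's own z axis and vertical below 0.035 rad and angle between the y axis of each of tab_insert, notch_insert and the y axis of organiser, either way round below 0.07 rad and linear speed of each of tab_insert, notch_insert below 0.02 m/s and x of notch_insert in the frame of organiser between -0.005 and 0.005 m and y of notch_insert in the frame of organiser between -0.051 and -0.041 m); the robot touches nothing.
It fails at once if the tab insert is lifted off the organiser (its underside's centre over 45 mm above the worktop) (height (world z) of tab_insert above 0.045 m).
It fails at once if the notch insert is lifted off the organiser (its underside's centre over 45 mm above the worktop) (height (world z) of notch_insert above 0.045 m).
It fails at once if the brown jar is shifted by more than 25 mm or knocked over (distance of jar from where it was at the start of the episode above 0.025 m or angle between jar's own z axis and vertical above 0.5 rad).
It fails at once if the dropper bottle is shifted by more than 25 mm or knocked over (distance of dropper from where it was at the start of the episode above 0.025 m or angle between dropper's own z axis and vertical above 0.5 rad).
It fails at once if the cement pot is shifted by more than 25 mm or knocked over (distance of pot from where it was at the start of the episode above 0.025 m or angle between pot's own z axis and vertical above 0.5 rad).
It also fails if it takes over 51 s, if anything falls off the work surface, if the arm or the gripper's body presses on something with over 40 N, if the wrist force passes 120 N, or if a joint passes its speed limit or range.

## Working session

There is one attempt and no reset: what is moved stays moved. The work goes in short steps, Python scripts to look and compute and a tool call to move; the robot and the scene stay as the last step left them, time stands still between calls to the robot, and variables do not carry over. Pictures are saved under pics/ and viewed, and the job is handed in when it is done.

Besides the shell and the picture viewer there is one more tool, called after "Request:" as name(argument=value, ...), one argument or row to a line, values as JSON. servo_tool: Moves the arm, as the interface text tells. Shifts and turns lie within -1 to 1; 1 stands for 2 cm of shift or 0.1 rad of turn. Its arguments: {"type":"object","properties":{"deltas":{"type":"array"},"hand":{"type":"number"},"squeeze":{"type":"number"}},"required":["deltas"]}

```bash
mkdir -p pics; ls; python3 - <<'E'
from cell import arm, read_camera, calibration
import cv2,numpy as np
s=arm.observe(); print(s)
for n in ["scene","top"]:
    p,d=read_camera(n); cv2.imwrite(f"pics/{n}0.png",p[:,:,::-1]); np.savez(f"pics/{n}0.npz",p=p,d=d)
    c=calibration(n);print(n,c)
E
```

```text
pics
{'t': 0.0, 'joints': array([ 1.23900584e+00,  2.38785644e-01, -1.42827599e-02,  1.31923591e+00,
        3.30965810e-06,  1.57079083e+00]), 'joint_vel': array([ 2.02230658e-03, -9.42186143e-04,  7.28058474e-04, -3.68563666e-04,
        7.29215651e-05, -4.98729564e-04]), 'tau': array([-2.20309768e-03, -5.38787055e+01,  3.46439552e+01,  1.81223330e-02,
       -2.48746728e-04,  1.38094524e-05]), 'ee_pos': array([170.86515805, 495.94489267, 230.66400466]), 'tool_rot': array([[-4.94333747e-04,  3.25730820e-01,  9.45462421e-01],
       [-1.42465952e-03,  9.45461347e-01, -3.25731195e-01],
       [-9.99998863e-01, -1.50798196e-03, -3.31793794e-06]]), 'contact_force': array([-0.20906278, -0.44844661, -0.76610449]), 'wrist_torque': array([-0.03401665, -0.06011409, -0.06529093]), 'grip_width': 0.9979298489722495}
scene {'fovy': 42.69308130491671, 'cx': 271.05574190620325, 'cy': 198.90025839505924, 'camera_from_world': array([[ 5.71082450e-01, -8.20669639e-01, -1.91357978e-02,
        -3.70760193e+02],
       [-3.97125362e-01, -2.55797335e-01, -8.81396148e-01,
         2.41760936e+02],
       [ 7.18440172e-01,  5.10949183e-01, -4.71990097e-01,
         5.61733716e+02],
       [ 0.00000000e+00,  0.00000000e+00,  0.00000000e+00,
         1.00000000e+00]])}
top {'fovy': 50.10746786573081, 'cx': 283.407297548676, 'cy': 209.85512362969155, 'camera_from_world': array([[ 2.37478218e-02, -9.99717654e-01, -8.08474709e-04,
        -7.25273978e+01],
       [-9.80210375e-01, -2.31254419e-02, -1.96603242e-01,
         5.68397139e+02],
       [ 1.96529035e-01,  5.46137404e-03, -9.80482795e-01,
         8.64228225e+02],
       [ 0.00000000e+00,  0.00000000e+00,  0.00000000e+00,
         1.00000000e+00]])}
```

View pics/top0.png

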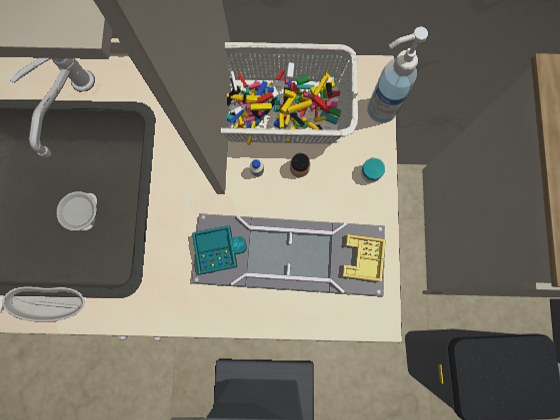

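View pics/scene0.png

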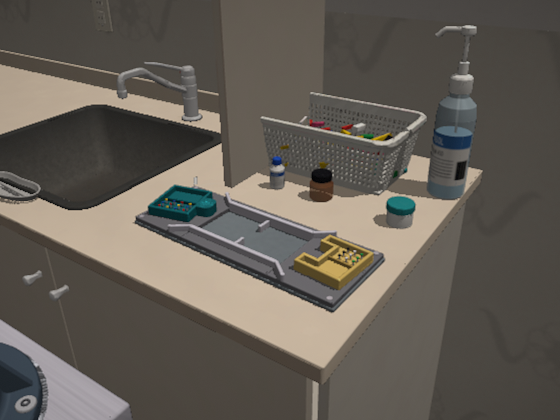

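```bash
cat > h.py <<'E'
import numpy as np,cv2
from cell import arm, read_camera, calibration
def ray(n,uv,z,c=None):
    c=c or calibration(n); f=210/np.tan(np.radians(c['fovy']/2)); M=c['camera_from_world'];R=M[:3,:3];t=M[:3,3]
    uv=np.atleast_2d(np.array(uv,float)); C=-R.T@t
    d=np.c_[(uv[:,0]-c['cx'])/f,(uv[:,1]-c['cy'])/f,np.ones(len(uv))]@R
    return C+d*((z-C[2])/d[:,2])[:,None]
def cloud(n,d,c=None):
    c=c or calibration(n); f=210/np.tan(np.radians(c['fovy']/2)); M=c['camera_from_world'];R=M[:3,:3];t=M[:3,3]
    v,u=np.mgrid[:420,:560]; P=np.stack([(u-c['cx'])/f*d,(v-c['cy'])/f*d,d],-1)
    return (P-t)@R
E
python3 - <<'E'
from h import *
z=np.load('pics/top0.npz');p,d=z['p'],z['d']
W=cloud('top',d)
for uv in [(230,300),(320,310),(290,255),(270,255),(215,275),(370,170),(300,165)]: print(uv,W[uv[1],uv[0]].round(1),p[uv[1],uv[0]])
cv2.imwrite('pics/topc.png',cv2.resize(p[195:310,180:400,::-1],None,fx=3.6,fy=3.6,interpolation=cv2.INTER_CUBIC))
E
```

```text
(230, 300) [386.2  48.4   0.9] [217 207 181]
(320, 310) [ 370.3 -140.     0.4] [217 212 187]
(290, 255) [482.7 -75.1   6.6] [132 140 142]
(270, 255) [481.5 -32.8   9. ] [133 142 143]
(215, 275) [436.5  80.3  15.3] [123 121 124]
(370, 170) [ 663.9 -240.8   40.1] [ 45 144 142]
(300, 165) [667.1 -91.5  54.3] [33 31 35]
```

View pics/topc.png

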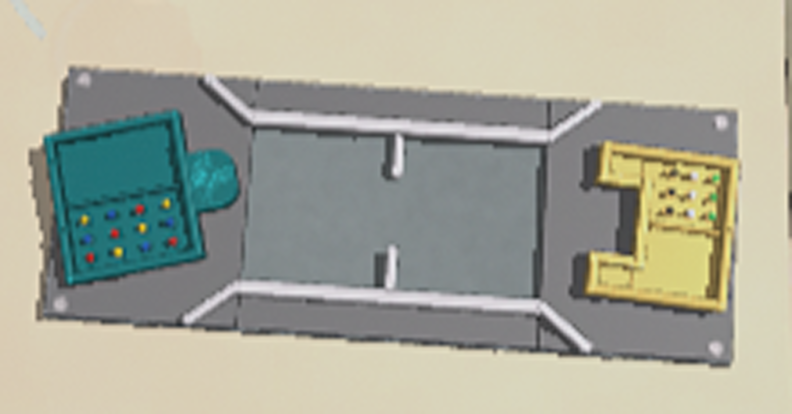

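```bash
cat >> h.py <<'E'
def organiser(p):
    # screw heads measured by hand in the first top picture (crop scale 3.6, offset 180,195)
    s=np.array([(84,79),(722,122),(714,348),(61,303)])/3.6+[180,195]
    w=ray('top',s,14.5)[:,:2]
    c=w.mean(0); a=(w[0]+w[3]-w[1]-w[2])/2; yaw=np.arctan2(-a[0],a[1]); return c,yaw,w
def masks(p):
    h=cv2.cvtColor(p,cv2.COLOR_RGB2HSV)
    t=cv2.inRange(h,(82,120,40),(100,255,255)); y=cv2.inRange(h,(20,80,110),(34,255,255))
    return t,y
E
python3 - <<'E'
from h import *
z=np.load('pics/top0.npz');p,d=z['p'],z['d']
c,yaw,w=organiser(p); print(c,yaw,w.round(1),np.linalg.norm(w-np.roll(w,1,0),axis=1))
W=cloud('top',d)
R=np.array([[np.cos(yaw),-np.sin(yaw)],[np.sin(yaw),np.cos(yaw)]])
roi=np.zeros((420,560),bool);roi[195:310,180:400]=1
# organiser outline by height
m=(roi&(W[...,2]>5)&(W[...,2]<40)).astype(np.uint8)
cs=max(cv2.findContours(m,0,1)[0],key=cv2.contourArea)[:,0]
P=W[cs[:,1],cs[:,0],:2]; r=cv2.minAreaRect(P.astype(np.float32));print('outline',r)
for name,mk in zip('ty',masks(p)):
    mk=(mk>0)&roi
    q=mk&(W[...,2]>27); print(name,mk.sum(),q.sum(),np.percentile(W[q][:,2],[5,50,95]))
    k=cv2.morphologyEx(mk.astype(np.uint8),cv2.MORPH_CLOSE,np.ones((5,5)))
    k=max(cv2.findContours(k,0,1)[0],key=cv2.contourArea)[:,0]
    X=ray('top',k,32)[:,:2].astype(np.float32)
    L=(X-c)@R
    print(np.c_[cv2.minAreaRect(L.astype(np.float32))[0]].T,cv2.minAreaRect(L.astype(np.float32)), )
    ap=cv2.approxPolyDP(L.astype(np.float32).reshape(-1,1,2),5,True)[:,0];print(ap.round(1).tolist())
for uv in [(256,165),(300,160),(373,168)]:print(W[uv[1],uv[0]].round())
E
```

```text
[484.58786141 -74.00686046] -0.044406306641888854 [[ 558.9  112. ]
 [ 542.  -266.3]
 [ 410.4 -259.2]
 [ 427.1  117.5]] [131.88880831 378.60858344 131.71654808 377.09553799]
outline ((485.81964111328125, -71.29896545410156), (406.38812255859375, 149.71914672851562), 87.4815673828125)
t 1720 659 [27.99732263 32.01910799 34.81210877]
[[2.24113464e-02]
 [1.44576172e+02]] ((0.022411346435546875, 144.576171875), (87.17012023925781, 105.43431091308594), 15.198931694030762)
[[24.299999237060547, 98.80000305175781], [24.799999237060547, 121.80000305175781], [47.400001525878906, 130.1999969482422], [27.600000381469727, 203.6999969482422], [-53.900001525878906, 184.5], [-34.400001525878906, 108.19999694824219], [-10.0, 112.4000015258789], [1.7000000476837158, 92.69999694824219]]
y 1360 547 [28.50402096 32.04361392 35.06530887]
[[   1.35664368]
 [-152.65731812]] ((1.3566436767578125, -152.65731811523438), (80.67971801757812, 88.47770690917969), 85.98644256591797)
[[47.5, -118.5999984741211], [24.200000762939453, -115.4000015258789], [21.600000381469727, -138.1999969482422], [-15.800000190734863, -135.5], [-17.399999618530273, -110.9000015258789], [-37.900001525878906, -109.69999694824219], [-44.900001525878906, -185.5], [42.099998474121094, -193.60000610351562]]
[663.   0.  60.]
[679. -91.  53.]
[ 667. -247.   43.]
```

Request:
servo_tool(
  deltas=[0,0,0,1,0,0,0,1,0,0,0,1,0,0,0,1,0,0,0,1,0,0,0,1,0,0,0,1,0,0,0,1],
  hand=0,
)

```text
t: 0.77
ee_pos: [170.9, 496.1, 230.9]
tool_rot: [[-0.0, 0.907, 0.421], [-0.001, 0.421, -0.907], [-1.0, -0.001, 0.001]]
contact_force: [0.2, 0.4, -0.4]
grip_width: 0.502
```

Request:
servo_tool(
  deltas=[0,0,0,1,0,0,0,1.0,0,0,0,0.2,0,0,0,0,0,0,0,0],
)

```text
t: 1.18
ee_pos: [171.0, 496.2, 231.1]
tool_rot: [[-0.0, 0.975, 0.22], [-0.0, 0.22, -0.975], [-1.0, -0.0, 0.0]]
contact_force: [0.5, -0.1, -0.6]
grip_width: 0.501
```

```bash
cat >> h.py <<'E'
ORG=np.array([485,-73.]);OY=-0.0444
def l2w(l,yaw=OY): c,s=np.cos(yaw),np.sin(yaw); return ORG+np.array([[c,-s],[s,c]])@np.array(l)
def w2l(w,yaw=OY): c,s=np.cos(yaw),np.sin(yaw); return np.array([[c,s],[-s,c]])@(np.array(w)[:2]-ORG)
def need(l,z,s=None):
    s=s or arm.observe(); w=np.r_[l2w(l),z]; d=s['tool_rot'].T@(w-s['ee_pos']); R=s['tool_rot']
    print('t',round(s['t'],2),'tcp',s['ee_pos'].round(1),'loc',w2l(s['ee_pos']).round(1),'yawloc',round(np.arctan2(R[1,1],R[0,1])-OY,3),'F',s['contact_force'].round(1),'grip',round(s['grip_width'],2)); print('need units',(d/20).round(2))
E
python3 -c "
from h import *
need((-21.5,224.6),80)"
```

```text
t 1.18 tcp [171.  496.2 231.1] loc [-339.   554.7] yawloc 0.266 F [ 0.5 -0.1 -0.6] grip 0.5
need units [ 7.56 10.97 20.1 ]
```

Request:
servo_tool(
  deltas=[0,0.55,1,0,0,0.55,1,0,0,0.55,1,0,0,0.55,1,0,0,0.55,1,0,0,0.55,1,0,0,0.55,1,0,0,0.55,1,0],
)

```text
t: 1.85
ee_pos: [292.2, 358.3, 231.3]
tool_rot: [[0.0, 0.975, 0.22], [0.0, 0.22, -0.975], [-1.0, 0.0, 0.0]]
contact_force: [0.0, -0.5, 0.2]
grip_width: 0.499
```

Request:
servo_tool(
  deltas=[0,0.55,1,0,0,0.55,1,0,0.5,0.55,1,0,0.5,0.55,1,0,0.5,0.55,1,0,0.5,0.55,1,0,0.5,0.55,1,0,0.5,0.55,1,0],
)

```text
t: 2.52
ee_pos: [412.9, 221.2, 170.9]
tool_rot: [[0.0, 0.976, 0.22], [0.0, 0.22, -0.976], [-1.0, 0.0, 0.0]]
contact_force: [0.4, 0.0, -0.6]
grip_width: 0.498
```

Request:
servo_tool(
  deltas=[0.8,0.55,1,0,0.8,0.55,1,0,0.8,0.55,1,0,0.8,0.5,1,0,0.8,0,0,0,0,0,0,0,0,0,0,0],
)

```text
t: 3.1
ee_pos: [471.0, 153.1, 90.9]
tool_rot: [[-0.002, 0.976, 0.218], [-0.001, 0.218, -0.976], [-1.0, -0.002, 0.0]]
contact_force: [-0.6, 0.1, 0.7]
grip_width: 0.503
```

```bash
python3 -c "
from h import *
need((-21.5,224.6),60)
c=calibration('wrist')
for n in ['scene','wrist']:
  p,d=read_camera(n); cv2.imwrite(f'pics/{n}1.png',p[:,:,::-1]); np.savez(f'pics/{n}1.npz',p=p,d=d)
"
```

```text
t 3.1 tcp [471.  153.1  90.9] loc [-24.1 225.2] yawloc 0.264 F [-0.6  0.1  0.7] grip 0.5
need units [1.54 0.12 0.06]
```

View pics/scene1.png

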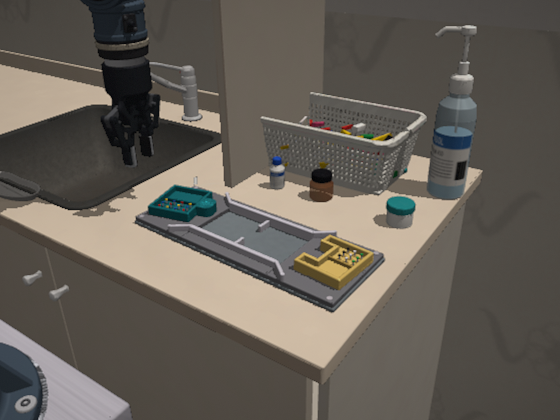

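View pics/wrist1.png

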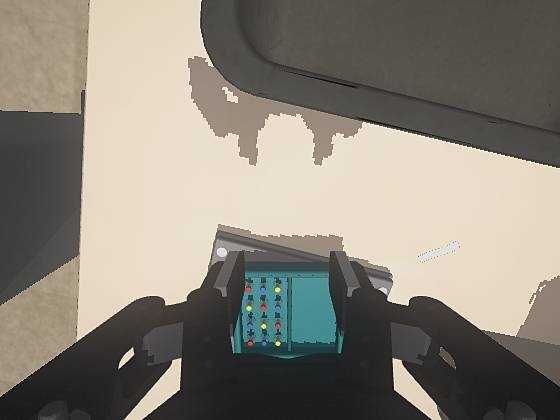

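```bash
python3 -c "
from h import *
z=np.load('pics/wrist1.npz');W=cloud('wrist',z['d'])
s=arm.observe();T=(W-s['ee_pos'])@s['tool_rot']
for v in (250,260,275,300,325,350):
  for u in (215,225,232,240,337,345,352,360): print((u,v),T[v,u].round(0),end=' ')
  print()
"
```

```text
(215, 250) [ 77. -57.  25.] (225, 250) [ 76. -49.  24.] (232, 250) [ 78. -44.  25.] (240, 250) [ 78. -38.  25.] (337, 250) [92. 40. 31.] (345, 250) [92. 47. 31.] (352, 250) [91. 52. 31.] (360, 250) [91. 59. 31.] 
(215, 260) [ 77. -58.  33.] (225, 260) [-16. -29. -11.] (232, 260) [-16. -26. -11.] (240, 260) [-14. -23. -10.] (337, 260) [-18.  21. -12.] (345, 260) [-17.  25. -12.] (352, 260) [-143.   -2.  -72.] (360, 260) [91. 60. 40.] 
(215, 275) [-24. -33.  -8.] (225, 275) [-30. -27. -11.] (232, 275) [-31. -24. -12.] (240, 275) [-16. -23.  -3.] (337, 275) [-25.  20.  -9.] (345, 275) [-30.  22. -11.] (352, 275) [-31.  25. -12.] (360, 275) [-24.  30.  -8.] 
(215, 300) [-49. -27. -12.] (225, 300) [-42. -25.  -7.] (232, 300) [-37. -23.  -4.] (240, 300) [-19. -23.   7.] (337, 300) [-30.  20.   1.] (345, 300) [-40.  21.  -6.] (352, 300) [-52.  21. -13.] (360, 300) [-51.  24. -13.] 
(215, 325) [-70. -22. -17.] (225, 325) [-70. -19. -17.] (232, 325) [-39. -23.   6.] (240, 325) [ 60. -38.  80.] (337, 325) [66. 39. 84.] (345, 325) [-71.  14. -17.] (352, 325) [-70.  17. -17.] (360, 325) [-70.  19. -17.] 
(215, 350) [-79. -20. -17.] (225, 350) [-80. -17. -17.] (232, 350) [-79. -15. -17.] (240, 350) [ 60. -39. 103.] (337, 350) [ 61.  39. 104.] (345, 350) [-80.  13. -18.] (352, 350) [-80.  14. -17.] (360, 350) [-79.  17. -17.]
```

```bash
python3 -c "
from h import *
z=np.load('pics/wrist1.npz');W=cloud('wrist',z['d'])
s=arm.observe();T=(W-s['ee_pos'])@s['tool_rot']
m=(abs(T[...,1])<40)&(abs(T[...,2])<20)&(T[...,0]<30)&(T[...,0]>-50)
X=T[m]; print(np.sort(X[:,0])[-30:].round(1)); n=X[X[:,0]>-16]; print(n[:,1].min(),n[:,1].max(),n[:,2].min(),n[:,2].max())
"
```

```text
[-4.1 -4.1 -4.1 -4.  -4.  -3.9 -3.9 -3.8 -3.8 -3.8 -3.8 -3.7 -3.5 -3.5
 -3.5 -3.4 -3.4 -3.3 -3.1 -2.9 -2.9 -2.9 -2.9 -2.8 -2.7 -2.5 -2.5 -2.5
 -2.4 -1.9]
-36.42361587509853 33.02401594366501 -12.096667559218796 10.822734881876565
```

Request:
servo_tool(
  deltas=[0.8,0.12,0,0,0.9,0,0,0,0.9,0,0,0,0.8,0,0,0,0.35,0,0,0,0,0,0,0,0,0,0,0],
)

```text
t: 3.78
ee_pos: [474.2, 154.4, 17.1]
tool_rot: [[0.001, 0.976, 0.218], [0.0, 0.218, -0.976], [-1.0, 0.001, 0.0]]
contact_force: [0.7, 0.1, 0.8]
grip_width: 0.503
```

```bash
cat >> h.py <<'E'
def plan(wps,n,s=None):
    # wps: list of (lx,ly,theta) waypoints from the present pose; n rows each; prints tool units y,z,twist
    s=s or arm.observe(); R=s['tool_rot']; l=w2l(s['ee_pos']); th=np.arctan2(R[1,1],R[0,1])-OY
    for (x,y,t),k in zip(wps,n):
        print('->',x,y,t)
        X=np.linspace(l[0],x,k+1);Y=np.linspace(l[1],y,k+1);T=np.linspace(th,t,k+1)
        for i in range(k):
            dx,dy=X[i+1]-X[i],Y[i+1]-Y[i]; a=T[i]
            print(round((dx*np.cos(a)+dy*np.sin(a))/20,2),round((dx*np.sin(a)-dy*np.cos(a))/20,2),round(-(T[i+1]-T[i])/.1,2))
        l=(x,y);th=t
E
python3 -c "
from h import *
need((-16.8,206.7),16)
plan([(-16.8,206.7,.264),(-1,188.5,0)],[4,8])
p,d=read_camera('top'); cv2.imwrite('pics/top2.png',cv2.resize(p[195:310,180:400,::-1],None,fx=3.6,fy=3.6))
"
```

```text
t 3.78 tcp [474.2 154.4  17.1] loc [-20.8 226.7] yawloc 0.264 F [0.7 0.1 0.8] grip 0.5
need units [ 0.05 -0.07  1.02]
-> -16.8 206.7 0.264
-0.02 0.25 0.0
-0.02 0.25 0.0
-0.02 0.25 0.0
-0.02 0.25 0.0
-> -1 188.5 0
0.07 0.14 0.33
0.07 0.13 0.33
0.07 0.13 0.33
0.08 0.13 0.33
0.08 0.13 0.33
0.09 0.12 0.33
0.09 0.12 0.33
0.09 0.12 0.33
```

View pics/top2.png

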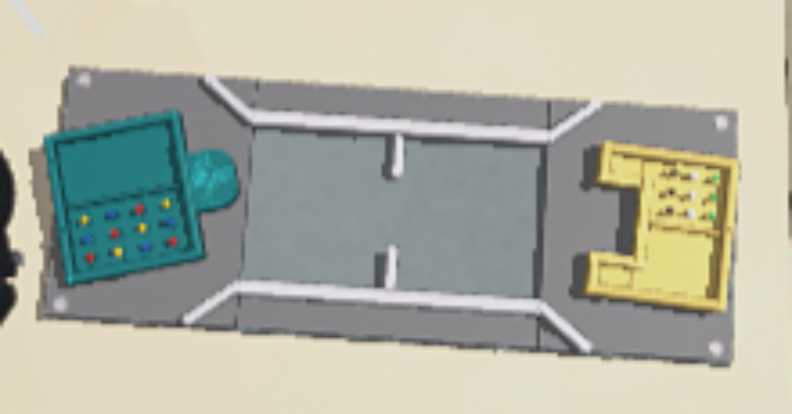

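Request:
servo_tool(
  deltas=[0.05,0,0.2,0,0,0,0.2,0,0,0,0.2,0,0,0,0.15,0,0,0,0.1,0,0,0,0.1,0,0,0,0.1,0,0,0,0,0],
)

```text
t: 4.5
ee_pos: [478.6, 133.1, 15.3]
tool_rot: [[-0.0, 0.976, 0.217], [-0.0, 0.217, -0.976], [-1.0, -0.0, 0.0]]
contact_force: [0.7, 0.2, -0.2]
grip_width: 0.502
```

```bash
python3 -c "
from h import *
need((-16.8,206.7),16)
p,d=read_camera('top'); cv2.imwrite('pics/top3.png',cv2.resize(p[195:310,180:400,::-1],None,fx=3.6,fy=3.6))
"
```

```text
t 4.5 tcp [478.6 133.1  15.3] loc [-15.5 205.6] yawloc 0.263 F [ 0.7  0.2 -0.2] grip 0.5
need units [-0.04 -0.05 -0.07]
```

View pics/top3.png

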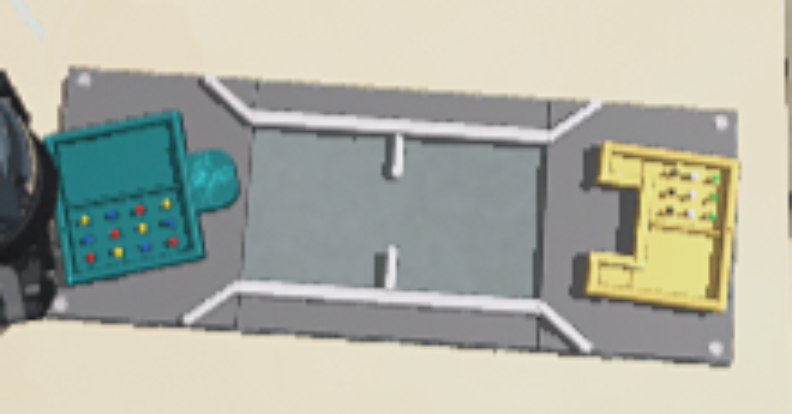

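Request:
servo_tool(
  deltas=[-0.03,0.07,0.14,0.33,0,0.07,0.14,0.33,0,0.07,0.14,0.33,0,0.08,0.14,0.33,0,0.08,0.14,0.33,0,0.08,0.14,0.33,0,0.08,0.14,0.33,0,0.08,0.14,0.33],
)

```text
t: 5.22
ee_pos: [493.1, 112.5, 15.9]
tool_rot: [[-0.0, 0.999, -0.046], [0.0, -0.046, -0.999], [-1.0, -0.0, -0.0]]
contact_force: [0.1, 1.2, 0.4]
grip_width: 0.499
```

```bash
python3 -c "
from h import *
need((0,188.5),16)
p,d=read_camera('top'); cv2.imwrite('pics/top4.png',cv2.resize(p[195:310,180:400,::-1],None,fx=3.6,fy=3.6))
"
```

```text
t 5.22 tcp [493.1 112.5  15.9] loc [-1.000e-01  1.857e+02] yawloc -0.002 F [0.1 1.2 0.4] grip 0.5
need units [-0.01  0.01 -0.14]
```

View pics/top4.png

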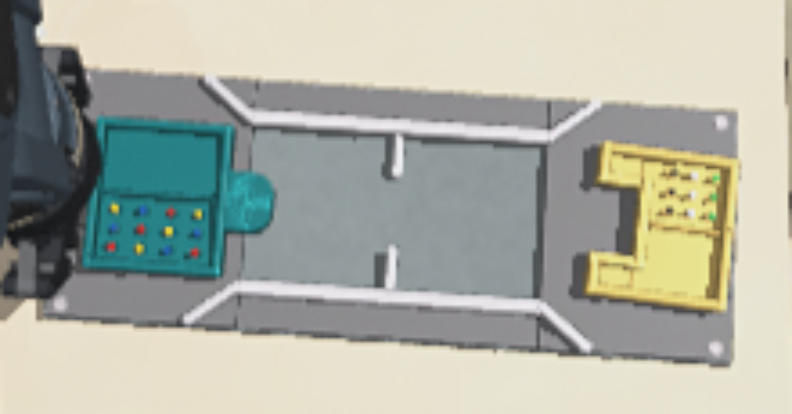

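Request:
servo_tool(
  deltas=[0,0,0.2,0,0,0,0.2,0,0,0,0.2,0,0,0,0.2,0,0,0,0.2,0,0,0,0.2,0,0,0,0.2,0,0,0,0.2,0],
)

```text
t: 5.93
ee_pos: [491.5, 80.0, 15.9]
tool_rot: [[-0.0, 0.999, -0.045], [-0.0, -0.045, -0.999], [-1.0, -0.0, 0.0]]
contact_force: [0.3, -0.2, 0.2]
grip_width: 0.5
```

Request:
servo_tool(
  deltas=[0,0,0.2,0,0,0,0.2,0,0,0,0.2,0,0,0,0.2,0,0,0,0.2,0,0,0,0.2,0],
)

```text
t: 6.43
ee_pos: [490.4, 56.1, 15.9]
tool_rot: [[-0.0, 0.999, -0.045], [-0.0, -0.045, -0.999], [-1.0, -0.0, 0.0]]
contact_force: [0.6, 1.0, -0.1]
grip_width: 0.499
```

```bash
python3 -c "
from h import *
need((0,96.5),16)
p,d=read_camera('top'); cv2.imwrite('pics/top5.png',cv2.resize(p[195:310,180:400,::-1],None,fx=3.6,fy=3.6))
"
```

```text
t 6.43 tcp [490.4  56.1  15.9] loc [ -0.3 129.2] yawloc -0.001 F [ 0.6  1.  -0.1] grip 0.5
need units [-0.    0.02  1.64]
```

View pics/top5.png

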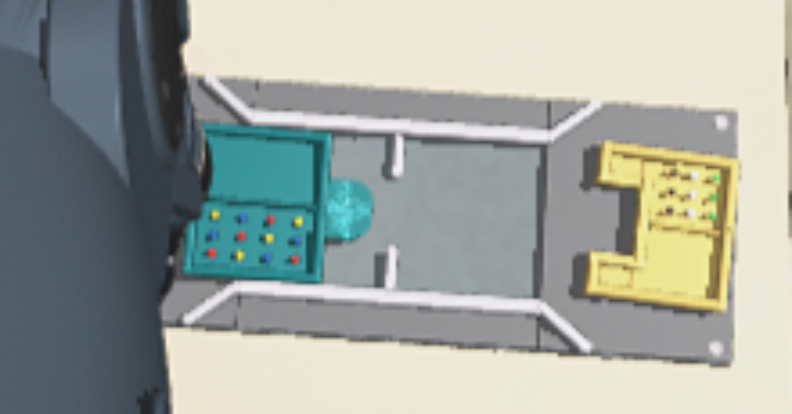

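Request:
servo_tool(
  deltas=[0,0,0.2,0,0,0,0.2,0,0,0,0.2,0,0,0,0.2,0,0,0,0.2,0,0,0,0.2,0,0,0,0.2,0,0,0,0.1,0],
)

```text
t: 7.15
ee_pos: [489.1, 26.0, 15.9]
tool_rot: [[-0.0, 0.999, -0.045], [-0.0, -0.045, -0.999], [-1.0, -0.0, 0.0]]
contact_force: [0.5, 0.6, -0.5]
grip_width: 0.499
```

Request:
servo_tool(
  deltas=[0,0,0.1,0,0,0,0,0,0,0,0,0],
)

```text
t: 7.4
ee_pos: [489.0, 24.4, 15.9]
tool_rot: [[-0.0, 0.999, -0.045], [-0.0, -0.045, -0.999], [-1.0, -0.0, 0.0]]
contact_force: [0.2, 0.5, 0.3]
grip_width: 0.498
```

```bash
python3 -c "
from h import *
need((0,96.5),16)
for n in ['top','scene']:
  p,d=read_camera(n); 
  if n=='top': p=p[195:310,180:400]; np.save('pics/d6.npy',d)
  else: p=p[150:320,120:400]
  cv2.imwrite(f'pics/{n}6.png',cv2.resize(p[:,:,::-1],None,fx=2.8,fy=2.8))
"
```

```text
t 7.4 tcp [489.   24.4  15.9] loc [-0.3 97.5] yawloc -0.001 F [0.2 0.5 0.3] grip 0.5
need units [-0.    0.01  0.05]
```

View pics/top6.png

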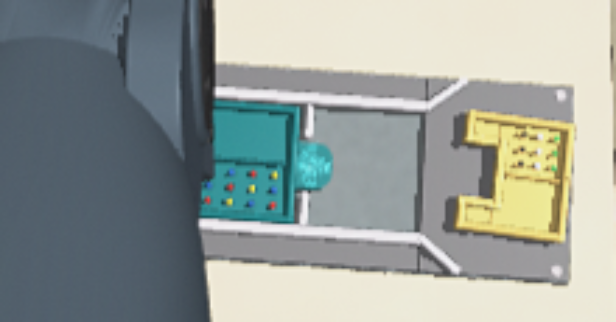

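View pics/scene6.png

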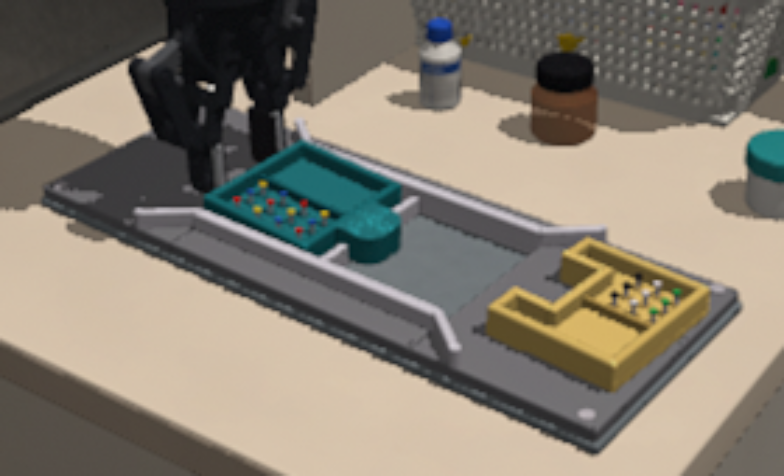

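Request:
servo_tool(
  deltas=[0,0,0.05,0,0,0,0.05,0,0,0,0.05,0,0,0,0,0],
)

```text
t: 7.83
ee_pos: [488.9, 21.5, 15.9]
tool_rot: [[-0.0, 0.999, -0.045], [-0.0, -0.045, -0.999], [-1.0, -0.0, 0.0]]
contact_force: [0.6, -0.3, 0.5]
grip_width: 0.5
```

```bash
cat >> h.py <<'E'
def shot(k):
    W=None
    for n in ['top','scene']:
        p,d=read_camera(n); np.savez(f'pics/{n}{k}.npz',p=p,d=d)
        p=p[195:310,180:400] if n=='top' else p[150:320,120:400]
        cv2.imwrite(f'pics/{n}{k}.png',cv2.resize(p[:,:,::-1],None,fx=2.8,fy=2.8))
        W=cloud(n,d)
        P=np.load(f'pics/{n}{k}.npz')['p']; 
        for nm,m in zip('ty',masks(P)):
            L=(W[...,:2]-ORG)@np.array([[np.cos(OY),-np.sin(OY)],[np.sin(OY),np.cos(OY)]])
            q=(m>0)&(abs(L[...,0])<80)&(abs(L[...,1])<230)&(W[...,2]>4)&(W[...,2]<50)
            y=L[q][:,1]; z=W[q][:,2]
            for a in np.arange(-200,200,20):
                b=(y>a)&(y<a+20)
                if b.sum()>20: print(n,nm,a,np.percentile(z[b],[50,90]).round(1),end='; ')
            print()
E
python3 -c "
from h import *
need((0,96.5),16)
shot(7)
"
```

```text
t 7.83 tcp [488.9  21.5  15.9] loc [-0.3 94.5] yawloc -0.001 F [ 0.6 -0.3  0.5] grip 0.5
need units [-0.    0.02 -0.1 ]
top t -20 [24.5 26.5]; top t 0 [21.9 26.1]; top t 20 [15.1 23.3]; top t 40 [15.1 23.1]; top t 60 [15.2 23.1]; 
top y -200 [28.3 33.5]; top y -180 [23.3 31.2]; top y -160 [23.6 32.5]; top y -140 [29.6 33.7]; top y -120 [31.2 34.2]; 
scene t -40 [17.1 24.6]; scene t -20 [23.7 25.3]; scene t 0 [23.5 25. ]; scene t 20 [15.3 23.4]; scene t 40 [15.4 23.7]; scene t 60 [18.5 24.4]; scene t 80 [24.3 24.7]; 
scene y -200 [28.4 32.6]; scene y -180 [23.1 32. ]; scene y -160 [27.5 32.7]; scene y -140 [31.7 33.2]; scene y -120 [31.9 33. ];
```

View pics/scene7.png

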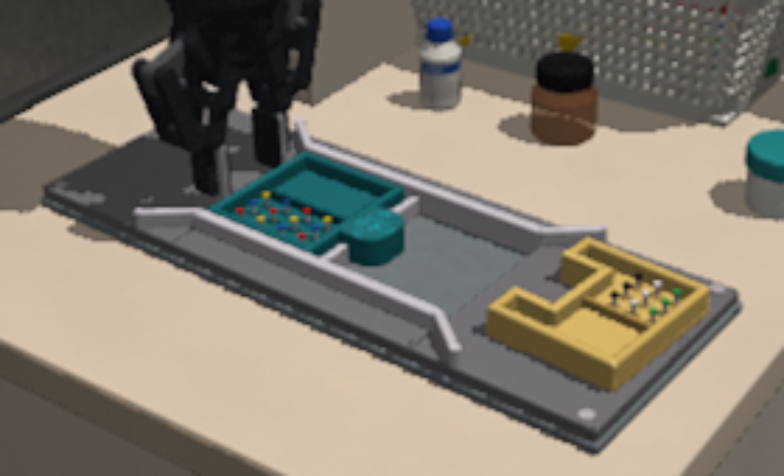

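Request:
servo_tool(
  deltas=[0,0,-0.2,0,0,0,-0.3,0,-0.5,0,0,0,-1,0,0,0,-1,0,0,0,-1,0,0,0,-0.5,0,0.5,0,0,0,1,0],
)

```text
t: 8.6
ee_pos: [489.6, 2.5, 98.1]
tool_rot: [[0.004, 0.999, -0.042], [0.0, -0.042, -0.999], [-1.0, 0.004, -0.0]]
contact_force: [0.5, -0.9, 1.7]
grip_width: 0.499
```

Request:
servo_tool(
  deltas=[0,0,1.0,0,0,0,1,0,0,0,1,0,0,0,1,0,0,0,1,0,0,0,1,0,0,0,1,0,0,0,1,0],
)

```text
t: 9.27
ee_pos: [480.3, -159.5, 95.5]
tool_rot: [[-0.0, 0.999, -0.045], [-0.0, -0.045, -0.999], [-1.0, -0.0, 0.0]]
contact_force: [0.5, -0.1, -0.6]
grip_width: 0.498
```

Request:
servo_tool(
  deltas=[0,0,1.0,0,0,0,1,0,0,0,1,0,0,0,1,0,0,0,1,0,0,0,1,0,0,0,0,0,0,0,0,0],
)

```text
t: 9.93
ee_pos: [474.9, -279.0, 95.3]
tool_rot: [[-0.001, 0.999, -0.047], [0.0, -0.047, -0.999], [-1.0, -0.001, -0.0]]
contact_force: [0.3, 0.9, -0.3]
grip_width: 0.506
```

```bash
python3 -c "
from h import *
need((-4.2,-222.5),16)
p,d=read_camera('top'); p=p[195:310,180:400]
cv2.imwrite(f'pics/top8.png',cv2.resize(p[:,:,::-1],None,fx=2.8,fy=2.8))
"
```

```text
t 9.93 tcp [ 474.9 -279.    95.3] loc [  -1.  -206.2] yawloc -0.002 F [ 0.3  0.9 -0.3] grip 0.51
need units [ 3.97 -0.16  0.81]
```

View pics/top8.png

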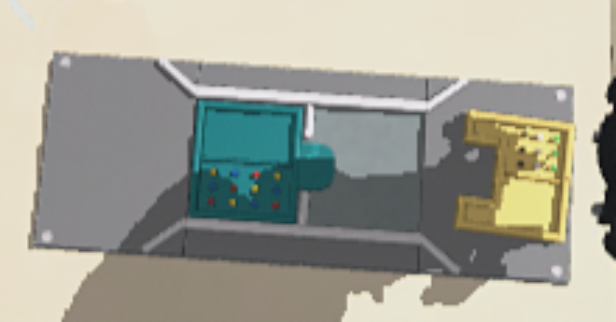

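Request:
servo_tool(
  deltas=[0,-0.16,0.85,0.4,0,0,0,0.4,0.9,0,0,0,1,0,0,0,1,0,0,0,0.7,0,0,0,0.35,0,0,0,0,0,0,0],
)

```text
t: 10.65
ee_pos: [470.5, -293.6, 15.5]
tool_rot: [[-0.003, 0.992, -0.124], [0.002, -0.124, -0.992], [-1.0, -0.003, -0.001]]
contact_force: [-1.0, -0.1, -0.4]
grip_width: 0.501
```

```bash
python3 -c "
from h import *
need((-2.7,-205.3),16)
shot(9)
plan([(-2.7,-205.3,-.08),(0,-187,0)],[6,8])
"
```

```text
t 10.65 tcp [ 470.5 -293.6   15.5] loc [  -4.7 -221. ] yawloc -0.08 F [-1.  -0.1 -0.4] grip 0.5
need units [-0.02  0.04 -0.79]
top t -20 [24.4 26.4]; top t 0 [21.9 25.9]; top t 20 [15.1 23.8]; top t 40 [15.2 23.2]; top t 60 [15.3 23.8]; top t 80 [24.  26.1]; 
top y -200 [26.9 33.6]; top y -180 [23.1 31.1]; top y -160 [23.7 32.5]; top y -140 [29.8 33.8]; top y -120 [32.4 34.5]; 
scene t -40 [17.6 24.7]; scene t -20 [23.7 25.4]; scene t 0 [23.7 25.1]; scene t 20 [15.2 24.1]; scene t 40 [15.3 24. ]; scene t 60 [18.5 24.3]; 
scene y -200 [31.8 33. ]; scene y -180 [22.8 32. ]; scene y -160 [24.3 32.9]; scene y -140 [31.9 33.2]; scene y -120 [32.2 32.8]; 
-> -2.7 -205.3 -0.08
-0.0 -0.14 0.0
-0.0 -0.14 0.0
-0.0 -0.14 0.0
-0.0 -0.14 0.0
-0.0 -0.14 0.0
-0.0 -0.14 0.0
-> 0 -187 0
0.01 -0.12 -0.1
0.01 -0.12 -0.1
0.01 -0.12 -0.1
0.01 -0.12 -0.1
0.01 -0.11 -0.1
0.01 -0.11 -0.1
0.01 -0.11 -0.1
0.02 -0.11 -0.1
```

View pics/top9.png

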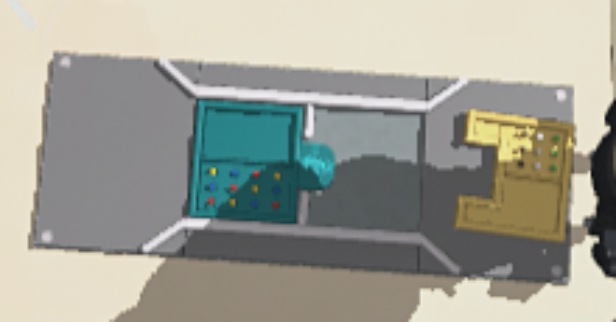

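Request:
servo_tool(
  deltas=[-0.02,0,-0.2,0,0,0,-0.15,0,0,0,-0.15,0,0,0,-0.1,0,0,0,-0.1,0,0,0,-0.1,0,0,0.01,-0.11,-0.1,0,0.01,-0.11,-0.1],
)

```text
t: 11.42
ee_pos: [474.4, -274.7, 17.4]
tool_rot: [[0.0, 0.995, -0.104], [-0.0, -0.104, -0.995], [-1.0, 0.0, 0.0]]
contact_force: [0.6, -0.7, 0.1]
grip_width: 0.497
```

Request:
servo_tool(
  deltas=[0,0.01,-0.11,-0.1,0,0.01,-0.11,-0.1,0,0.01,-0.11,-0.1,0,0.01,-0.11,-0.1,0,0.01,-0.11,-0.1,0,0.01,-0.11,-0.1],
)

```text
t: 11.92
ee_pos: [476.6, -261.5, 17.3]
tool_rot: [[-0.0, 0.999, -0.044], [-0.0, -0.044, -0.999], [-1.0, -0.0, 0.0]]
contact_force: [0.2, -0.2, 0.1]
grip_width: 0.498
```

```bash
python3 -c "
from h import *
need((0,-96.5),16)
shot(10)
"
```

```text
t 11.92 tcp [ 476.6 -261.5   17.3] loc [   0.  -188.7] yawloc 0.0 F [ 0.2 -0.2  0.1] grip 0.5
need units [ 0.07  0.   -4.61]
top t -20 [24.6 26.8]; top t 0 [22.1 25.7]; top t 20 [15.1 23.5]; top t 40 [15.2 22.9]; top t 60 [15.2 23.7]; top t 80 [24.3 26.3]; 
top y -180 [24.7 33.4]; top y -160 [23.  31.3]; top y -140 [24.2 32.9]; top y -120 [30.  33.6]; top y -100 [31.2 34.9]; 
scene t -40 [18.8 24.6]; scene t -20 [23.5 25.3]; scene t 0 [23.8 25.1]; scene t 20 [15.1 23.6]; scene t 40 [15.2 24. ]; scene t 60 [18.1 24.5]; scene t 80 [23.9 24.5]; 
scene y -180 [31.3 33.4]; scene y -160 [22.8 32.4]; scene y -140 [30.4 33.2]; scene y -120 [32.  33.2]; scene y -100 [32.  32.9];
```

View pics/top10.png

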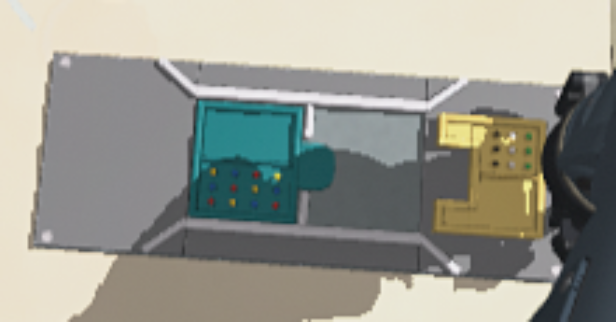

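Request:
servo_tool(
  deltas=[0.07,0,-0.2,0,0,0,-0.2,0,0,0,-0.2,0,0,0,-0.2,0,0,0,-0.2,0,0,0,-0.2,0,0,0,-0.2,0,0,0,-0.2,0],
)

```text
t: 12.68
ee_pos: [478.1, -229.3, 16.0]
tool_rot: [[0.0, 0.999, -0.045], [-0.0, -0.045, -0.999], [-1.0, 0.0, 0.0]]
contact_force: [0.1, -0.5, -1.1]
grip_width: 0.499
```

Request:
servo_tool(
  deltas=[0,0,-0.2,0,0,0,-0.2,0,0,0,-0.2,0,0,0,-0.2,0,0,0,-0.2,0,0,0,-0.2,0,0,0,0,0],
)

```text
t: 13.27
ee_pos: [479.1, -205.0, 15.9]
tool_rot: [[-0.0, 0.999, -0.044], [0.0, -0.044, -0.999], [-1.0, -0.0, -0.0]]
contact_force: [0.1, -0.5, 0.2]
grip_width: 0.496
```

```bash
python3 -c "
from h import *
need((0,-96.5),16)
shot(11)
"
```

```text
t 13.27 tcp [ 479.1 -205.    15.9] loc [-1.000e-01 -1.322e+02] yawloc -0.0 F [ 0.1 -0.5  0.2] grip 0.5
need units [-0.    0.   -1.78]
top t -20 [24.1 26.5]; top t 0 [21.7 25.9]; top t 20 [14.9 23.7]; top t 40 [15.3 23.2]; top t 60 [15.2 23.9]; top t 80 [24.4 26.1]; 
top y -120 [25.8 35.1]; top y -100 [23.8 31.4]; top y -80 [21.6 29.9]; top y -60 [23.7 28.1]; top y -40 [24.4 27.1]; 
scene t -40 [21.8 25.2]; scene t -20 [23.8 25.2]; scene t 0 [23.8 25.1]; scene t 20 [15.2 23.6]; scene t 40 [15.3 23.7]; scene t 60 [18.4 24.6]; 
scene y -120 [35.9 37.6]; scene y -100 [23.4 32.9]; scene y -80 [28.  29.6]; scene y -60 [25.5 27.2];
```

View pics/top11.png

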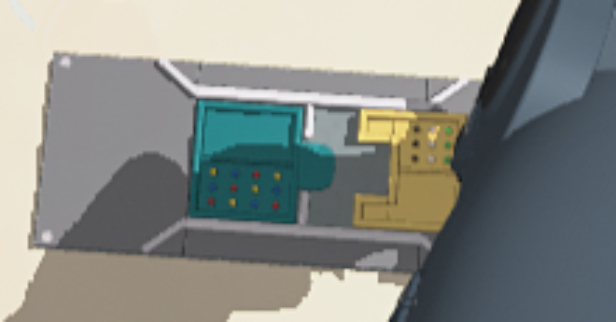

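View pics/scene11.png

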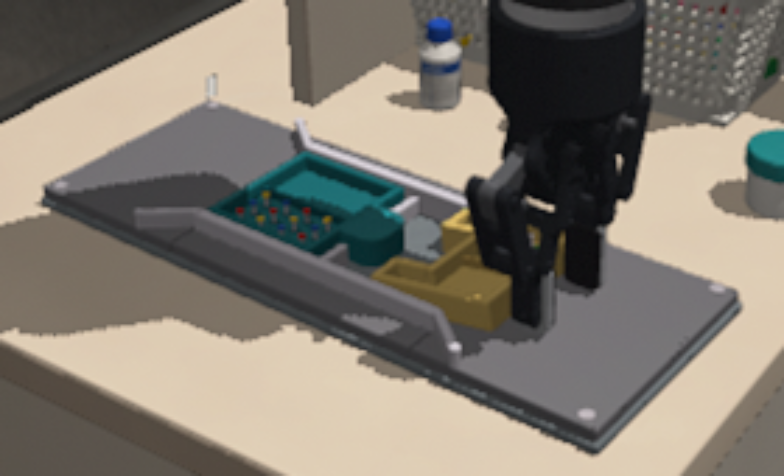

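Going well: the yellow is in the mouth, tipping in, with the notch facing the tab. I'll keep pushing to about y −94.5.

Request:
servo_tool(
  deltas=[0,0,-0.2,0,0,0,-0.2,0,0,0,-0.2,0,0,0,-0.2,0,0,0,-0.2,0,0,0,-0.2,0,0,0,-0.2,0,0,0,-0.1,0],
)

```text
t: 14.03
ee_pos: [480.4, -175.2, 15.9]
tool_rot: [[-0.0, 0.999, -0.045], [0.0, -0.045, -0.999], [-1.0, -0.0, -0.0]]
contact_force: [-1.2, -0.3, 1.3]
grip_width: 0.5
```

Request:
servo_tool(
  deltas=[0,0,-0.1,0,0,0,-0.08,0,0,0,-0.05,0,0,0,-0.05,0,0,0,0,0,0,0,0,0],
)

```text
t: 14.53
ee_pos: [480.7, -170.2, 15.9]
tool_rot: [[0.0, 0.999, -0.045], [-0.0, -0.045, -0.999], [-1.0, 0.0, 0.0]]
contact_force: [-0.3, -0.2, -0.1]
grip_width: 0.501
```

```bash
python3 -c "
from h import *
need((0,-94.5),16)
shot(12)
"
```

```text
t 14.53 tcp [ 480.7 -170.2   15.9] loc [  0.1 -97.3] yawloc -0.001 F [-0.3 -0.2 -0.1] grip 0.5
need units [-0.   -0.   -0.14]
top t -20 [24.5 26.5]; top t 0 [22.1 25.8]; top t 20 [14.9 23.3]; top t 40 [15.  23.7]; top t 60 [15.4 23.6]; top t 80 [24.4 26.7]; 
top y -80 [14.9 23.5]; top y -60 [14.9 22.3]; top y -40 [17.9 25.6]; top y -20 [23.3 26. ]; 
scene t -40 [24.2 25.4]; scene t -20 [24.4 25.3]; scene t 0 [23.8 25.1]; scene t 20 [15.1 23.5]; scene t 40 [15.4 23.9]; scene t 60 [16.8 24.5]; 
scene y -100 [24.2 25.4]; scene y -80 [15.1 24.7]; scene y -60 [14.9 24.2]; scene y -40 [24.1 25.2]; scene y -20 [24.3 25. ];
```

View pics/scene12.png

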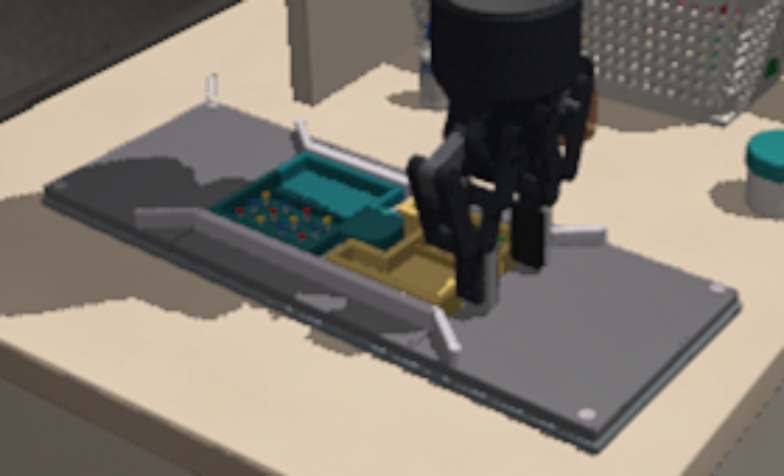

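Dropped flush (rims at 24 mm throughout). I'll back off, lift clear and check.

Request:
servo_tool(
  deltas=[0,0,0.3,0,0,0,0.5,0,-0.5,0,0.3,0,-1,0,0.5,0,-1,0,0.8,0,-1,0,1,0,-1,0,1,0,-1,0,1,0],
)

```text
t: 15.3
ee_pos: [475.5, -279.9, 127.1]
tool_rot: [[0.0, 0.999, -0.045], [-0.0, -0.045, -0.999], [-1.0, 0.0, 0.0]]
contact_force: [0.4, 0.4, 0.3]
grip_width: 0.502
```

Request:
servo_tool(
  deltas=[0,0,1,0,0,0,1,0,0,0,0.5,0,0,0,0,0,0,0,0,0],
)

```text
t: 15.72
ee_pos: [473.0, -328.2, 125.4]
tool_rot: [[-0.001, 0.999, -0.046], [0.001, -0.046, -0.999], [-1.0, -0.001, -0.001]]
contact_force: [-0.1, 0.5, -0.2]
grip_width: 0.499
```

```bash
python3 -c "
from h import *
need((0,-94.5),16)
shot(13)
z=np.load('pics/top13.npz');p=z['p']
for nm,m in zip('ty',masks(p)):
    r=np.zeros_like(m);r[195:310,180:400]=1
    k=cv2.morphologyEx(m*r,cv2.MORPH_CLOSE,np.ones((5,5)))
    k=max(cv2.findContours(k,0,1)[0],key=cv2.contourArea)[:,0]
    L=np.array([w2l(w) for w in ray('top',k,24)]); q=cv2.minAreaRect(L.astype(np.float32)); print(nm,q,L.min(0),L.max(0))
W=cloud('top',z['d'])
for uv in [(256,165),(300,160),(373,168)]:print(W[uv[1],uv[0]].round())
"
```

```text
t 15.72 tcp [ 473.  -328.2  125.4] loc [  -0.6 -255.5] yawloc -0.002 F [-0.1  0.5 -0.2] grip 0.5
need units [ 5.48  0.02 -8.05]
top t -20 [24.8 26.3]; top t 0 [22.2 25.8]; top t 20 [15.  23.4]; top t 40 [15.2 23.3]; top t 60 [15.5 24.1]; top t 80 [24.  26.4]; 
top y -100 [24.7 26.9]; top y -80 [15.4 23.7]; top y -60 [15.2 23.9]; top y -40 [19.4 25.7]; top y -20 [23.1 26.1]; 
scene t -40 [22.8 25.2]; scene t -20 [24.4 25.4]; scene t 0 [23.8 25.3]; scene t 20 [15.3 23.8]; scene t 40 [15.2 23.8]; scene t 60 [18.5 24.4]; 
scene y -100 [22.3 24.8]; scene y -80 [15.6 24.5]; scene y -60 [15.1 24.2]; scene y -40 [23.6 25. ]; scene y -20 [24.  25.2]; 
t ((-0.99896240234375, 32.036773681640625), (86.9630126953125, 105.51434326171875), 0.12070014327764511) [-44.57761394 -20.72399286] [42.44954619 84.82763467]
y ((0.5531082153320312, -44.78892517089844), (79.11409759521484, 87.67542266845703), 89.886962890625) [-43.25843165 -84.37717525] [44.35691246 -5.19059112]
[662.   0.  63.]
[679. -91.  51.]
[ 668. -247.   40.]
```

View pics/top13.png

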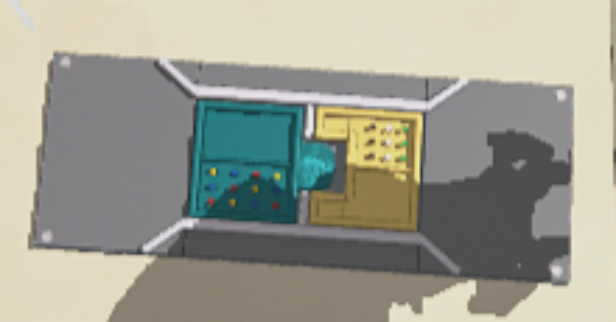

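View pics/scene13.png

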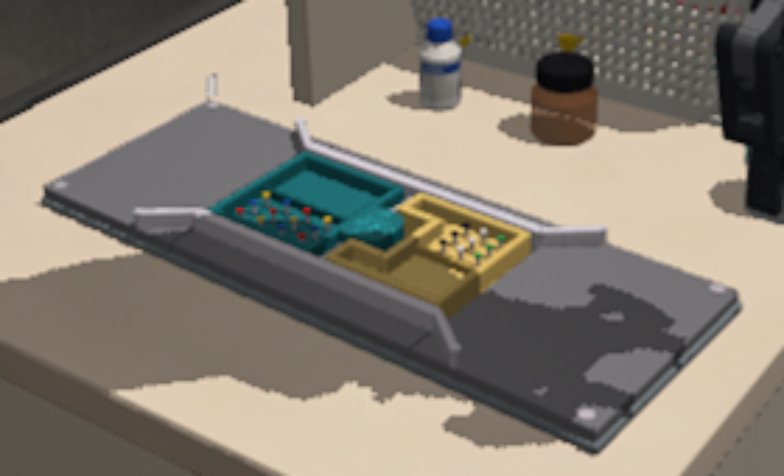

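Both inserts are seated (teal at about y=+45, yellow at y=−45, square and flush). The gripper is clear and the bottles haven't moved.

```bash
python3 -c "
from h import *
print(arm.finish_job())"
```

```text
the job is handed in; nothing more can be done
None
```

Both bur inserts are in the well, flush, with the teal tab in the yellow notch, and the job is handed in. I pushed each one from behind with the half-open fingers, squaring it up on the way, then backed the gripper clear. The arm's clock read about 15.8 s at the hand-in.

| Last camera check | Teal insert | Yellow insert |
|---|---|---|
| Along the organiser (y) | about +45 mm | about −45 mm |
| Across the organiser (x) | −1 mm | +0.5 mm |
| Off square | about 0.002 rad | about 0.002 rad |
| Rim height above worktop | 24 mm (flush) | 24 mm (flush) |

- **Other items:** depth readings at the jar, dropper bottle and pot match the first picture to within about 3 mm.
- **Forces:** readings between moves stayed under about 2 N, and the robot was touching nothing at the end.
- **Disagreement:** the two ways of finding the organiser's centre differed by about 3 mm. I used a value in between, so the positions above carry about 2 mm of uncertainty, which is inside the tolerances. No check failed.

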